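# Start the last self-tapping lid screw

## Robot

A 6-joint arm with a two-finger parallel gripper is mounted at the origin on a cart in front of the work surface, level with it; the furniture and walls round the work are solid. World frame = base frame: x ahead of the robot, y to its left, z up, the work surface at z = 0. Lengths are in mm, angles in rad, forces in N, time in s.
With the tool pointing down it reaches from about 400 to 925 mm from the base axis. Payload 12.5 kg.
Tool frame: the origin (TCP) lies midway between the tips of the shut fingers; the grasp point (between the pads) lies 19 mm behind it; z points along the fingers, y is the line along which they close (so a half turn about z gives the same grasp; the last joint's range is limited). The gripper opens to 95 mm and grips with 3 to 60 N. Pads are 20 mm wide; open, the fingers measure 119 mm over their backs; the gripper's body (75 mm by 180 mm) begins 59 mm behind the grasp point.
Start: joints at [-0.106, 0.491, 1.559, -0, 1.092, -0.106], TCP at [625.017, 0.021, 214.661] pointing down, gripper open.
Joint ranges: [-3.1, 3.1], [-0.84, 2.19], [0.05, 2.79], [-1.13, 4.28], [0.06, 2.93], [-2.69, 2.69]. Speed limits (rad/s): [2.22, 2.22, 2.79, 3.14, 3.14, 3.14].

## Interface

Orientations are given as [roll, pitch, yaw] about the fixed x, y, z axes, in that order (R = Rz(yaw) Ry(pitch) Rx(roll)).
In Python, from cell import state, read_camera, job_done gives the robot as it stands.
- The arm moves only by the tool carry_out, never from a script. Its argument "moves" is a list of rows, each an object with "slide": the shift along the tool's x, y, z as a fraction of full scale, a list of three; "spin": the turn about the tool's z as a fraction of full scale. A call has 1 to 12 rows; each row shifts and turns the commanded pose from where the row before left it, along the tool's axes as they then stand; what a row does not reach is not made up. Full scale, the value 1, is 0.4 m for a shift and 30 degrees for a turn. A row lasts 1/12 s, in which the tool goes at most 41.7 mm and 7.16 degrees, less where a joint would pass 70% of its speed; a pose out of reach is approached as far as the arm can. A call with a number of a shift or a turn outside -1 to 1 is refused whole. A call with a gripper value outside its range is refused whole. "hand" is the closure, from 0 (fully open) to 1 (shut), set as the call begins (left out, the last holds). The fingers move at their own pace and stop on an object; the grip force is fixed at half the most. Time passes only in rows, so rows that do not move let the fingers close. It gives the time, the measured TCP pose, the force, the opening and the grip force at its end, in the units of the state.
- state(): the state, without advancing time (a new reading comes with each control period).
- read_camera(name): name is "scene" or "side" or "wrist"; returns a dict with "color" (384x512x3 uint8, red, green, blue), "K" (3x3 intrinsics, pixels), "R" (3x3) and "t" (3): a world point X has camera coordinates R X + t. Camera axes: x right, y down, z forward; pixel columns grow to the right and rows downward; lengths in mm; the calibration is good to about 2 mm. A picture is of the moment at which its call begins. There is no depth.
- job_done(): hands the job in; it is judged then, once.
The state is a dict: "t": time; "joints": joint angles; "qvel": joint speeds; "tau": joint torques, N m; "eef_pos": TCP position; "tcp_rot": TCP orientation; "ft_force": force on the tool from outside, world axes, zero at the start; "moment": the same for the moment, N m; "opening": opening from 0.0 (shut) to 1.0 (fully open); "grip_force": force on a finger pad.
Only numpy, scipy, OpenCV 4.12 (cv2) and the standard library are available. Lean on these libraries where they do the work, as an engineer would, in place of code of your own. Each camera call takes 0.05 s, during which the arm holds its last target. There are 200 camera calls.

## Task

One brass-coloured screw of the grey instrument box is still standing proud: take the red-handled hex driver from its blue stand, seat its socket on that screw and, pressing firmly all the while you turn clockwise, make the self-tapping screw bite and run down until its washer lies on the lid like the other three. Feel how hard you press: too light and the screw only spins and reams out its hole, too hard and the boss cracks; and do not bump it or shove it in without turning. Leave the driver standing upright on the screw, let go of it, and do not disturb the other things on the desk.

Things in the scene. Friction and masses are not known exactly. Their poses are not given: they have to be found in the camera images.
- driver: T-handled hex socket driver, 98 mm tall, about 0.15 kg, upright in a blue stand at the start. Origin: centre of the socket's open lower rim; z points up the shank. Red handle bar 62 mm long (x), 16 mm wide (y: grasp across it from above), z = 60 to 98 mm; steel socket 31 mm wide, z = 0 to 29 mm; its hexagonal bore has flats facing +-x and every 60 degrees from there
- driver_handle (a point): point in the middle of the red handle bar, 82 mm above the socket's rim. Under the bar (22 to 27 mm below this point) is a black flange, 44 mm in diameter, on which fingertips may rest to press the driver down
- driver_socket (a point): point on the axis of the socket's hexagonal bore (17.6 mm across flats, the lowest 3 mm flared to 21.6 mm), 14 mm above its rim. A stiff adjustable depth stop inside the bore bears on the screw head's top when seated; it is set anywhere from 2.5 mm below to 2.5 mm above this point, cannot be seen and has to be felt
- driver_stand: blue block 64 x 64 x 28 mm, fixed to the desk, with a 34 mm round hole 20 mm deep in its top in which the driver's socket stands loosely (its rim 8 mm above the desk). Origin: centre of its underside
- instrument_box: grey plastic box 122 x 86 mm with aluminium lid, fixed to the desk, lid top 45 mm above the desk. Origin: centre of its underside. Steel screws are home at three corners (x, y = +43, +26; +43, -26; -43, +26 mm); the fourth, brass, stands proud at -43, -26 mm. The boss under it cracks if the driver presses on the screw with more than 32 N, even in a bump (lower it at 10 mm/s)
- screw: brass self-tapping screw, held upright in its pilot hole. Origin: centre of the washer's underside, z up. Head: washer 28 mm in diameter; hexagon 16 mm across flats, 1 to 15 mm above the underside, flats facing +-x and every 60 degrees from there; then a short cone, ending in an 11 mm disc at 18 mm
- screw_top (a point): centre of the top of the brass screw's head, 18 mm above its washer's underside
- screw_depth (a joint): how far the brass screw has gone down, m: 0 at the start (washer 4 mm above the lid), 0.004 at home, a hard stop. Turned clockwise seen from above it goes down 8 mm per turn (half a turn in all), but only while pressed with more than about 16 N; with less it spins on the spot. Left free to turn it can be shoved in by 26 N. It never rises by itself
- screw_slip (a joint): how far, in rad, the brass screw has turned clockwise beyond what its thread has advanced: 0 at the start, grows as it spins idle (or is turned on when home; 4.5 ruins the hole), falls if it is shoved in without turning or is turned back (-1.5 ruins it). Turning it takes only about 0.013 N m
- phone_yellow: yellow-edged phone lying on the desk, 162 x 82 x 12 mm, to be left alone; origin: centre of its underside
- drive_box: flat black carton, 85 x 170 x 28 mm, to be left alone; origin: centre of its underside
- tape_1: roll of black tape, 62 mm diameter, 19 mm high, to be left alone; origin: centre of its underside

How it is judged:
By the outcome, as a careful person would: the job done as asked, in the order asked, and still so for the second after the job is handed in, with the robot touching nothing.
It also fails if it takes over 64 s, if anything falls off the work surface, if the arm or the gripper's body presses on something with over 40 N, if the wrist force passes 120 N, or if a joint passes its speed limit or range.

## Working session

There is one attempt and no reset: what is moved stays moved. The work goes in short steps, Python scripts to look and compute and a tool call to move; the robot and the scene stay as the last step left them, time stands still between calls to the robot, and variables do not carry over. Pictures are saved under pics/ and viewed, at most 10 in all, crops included, and the job is handed in when it is done.

Besides the shell and the picture viewer there is one more tool, called after "Emit:" as name(argument=value, ...), one argument or row to a line, values as JSON. carry_out: Moves the arm, as the interface text tells. Shift numbers are shares of 0.4 m and turn numbers shares of 30 degrees, none past 1 either way. Its arguments: {"type":"object","properties":{"moves":{"type":"array"},"hand":{"type":"number"}},"required":["moves"]}

```bash
ls; mkdir -p pics; python3 - <<'E'
from cell import state, read_camera
import cv2, numpy as np
print(state())
for n in ("scene","side","wrist"):
    c=read_camera(n); cv2.imwrite(f"pics/{n}0.png",c["color"][:,:,::-1]); np.savez(f"pics/{n}0.npz",**c)
    print(n,c["K"].tolist(),(-c["R"].T@c["t"]).tolist())
E
```

```text
pics
{'t': 0.0, 'joints': array([-1.05571541e-01,  4.91596902e-01,  1.55944673e+00, -2.78461010e-05,
        1.09173273e+00, -1.05597334e-01]), 'qvel': array([ 7.22826812e-04,  5.72562131e-04, -1.10173914e-03,  7.59747771e-04,
        6.70623978e-05,  5.73795567e-04]), 'tau': array([-9.52334158e-04, -6.12640929e+01, -2.58175153e+01,  6.92750537e-02,
        4.83079045e-02, -1.38641695e-05]), 'eef_pos': array([6.24748392e+02, 6.04161770e-02, 2.14039496e+02]), 'tcp_rot': array([-3.14041293e+00, -1.00205860e-04,  1.57083491e+00]), 'ft_force': array([ 0.44221355,  0.31828181, -0.56224916]), 'moment': array([ 0.04920052, -0.02357603, -0.04703355]), 'grip_force': 0.0, 'opening': 0.9972295339914651}
scene [[422.17997381530523, 0.0, 253.90983820374242], [0.0, 422.17997381530523, 190.70435183576603], [0.0, 0.0, 1.0]] [178.5965011230211, -590.3552455743484, 832.9453366803687]
side [[477.5570450011689, 0.0, 248.75586705376486], [0.0, 477.5570450011689, 190.77039706185747], [0.0, 0.0, 1.0]] [573.4006454361441, -987.978923512563, 655.4333425388003]
wrist [[318.05075439813146, 0.0, 251.57771615158885], [0.0, 318.05075439813146, 196.27175245067082], [0.0, 0.0, 1.0]] [626.0658498589761, 78.20788983855826, 383.7648093193865]
```

View pics/scene0.png

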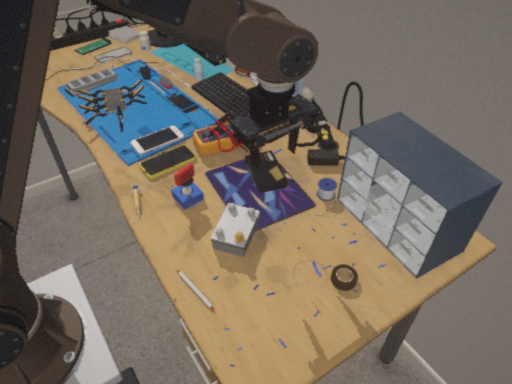

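View pics/side0.png

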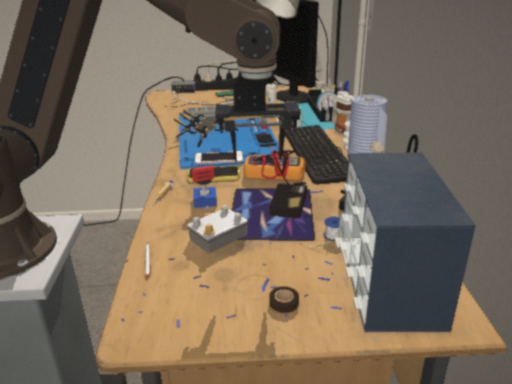

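View pics/wrist0.png

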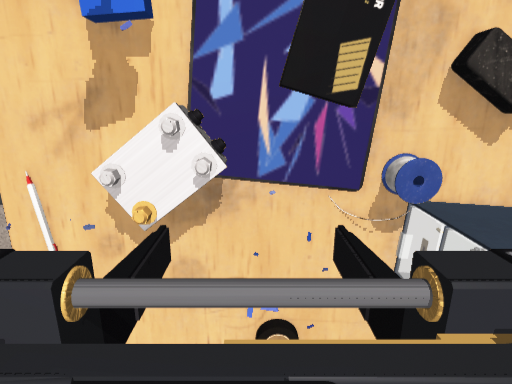

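The scene view shows the driver at about (185,178) in its stand at (188,196), and the box with the brass screw at (239,236). The side view shows the handle at (203,174) and the stand at (204,197). In the wrist view the brass screw is at (144,213), the steel screws are at (170,126), (203,167) and (110,177), and part of the stand shows at (115,8).

```bash
cat > h.py <<'E'
import numpy as np, cv2
def ray(c,p):
    d=c["R"].T@np.linalg.inv(c["K"])@[p[0],p[1],1.]; return -c["R"].T@c["t"], d/np.linalg.norm(d)
def at(c,p,z):
    o,d=ray(c,p); return o+d*(z-o[2])/d[2]
def proj(c,X):
    q=c["K"]@(c["R"]@np.asarray(X,float)+c["t"]); return q[:2]/q[2]
def tri(obs):
    A=np.zeros((3,3));b=np.zeros(3)
    for c,p in obs:
        o,d=ray(c,p);M=np.eye(3)-np.outer(d,d);A+=M;b+=M@o
    return np.linalg.solve(A,b)
def mask(c,kind):
    h=cv2.cvtColor(c["color"],cv2.COLOR_RGB2HSV);H,S,V=cv2.split(h)
    if kind=="red": return (((H<6)|(H>172))&(S>150)&(V>60)).astype(np.uint8)
    if kind=="blue": return ((H>105)&(H<122)&(S>190)&(V>60)).astype(np.uint8)
    if kind=="brass": return ((H>15)&(H<28)&(S>165)&(V>90)).astype(np.uint8)
def blobs(c,kind,mina=25):
    n,l,s,ce=cv2.connectedComponentsWithStats(mask(c,kind))
    return [(s[i].tolist(),ce[i].round(1).tolist()) for i in range(1,n) if s[i][4]>mina]
E
python3 - <<'E'
from h import *
C={n:dict(np.load(f"pics/{n}0.npz")) for n in("scene","side","wrist")}
for n in("scene","side"): 
    for k in("red","blue"): print(n,k,[b for b in blobs(C[n],k) if 120<b[1][0]<260 and 150<b[1][1]<230])
print([b for b in blobs(C["wrist"],"brass") if b[0][4]<900])
w=C["wrist"]
print("brass",at(w,(144,213),67))
for p in((170,126),(203,167),(110,177)): print(at(w,p,63))
print("handle",tri([(C["scene"],(185,176)),(C["side"],(203,174))]))
E
```

```text
scene red [([175, 164, 19, 21, 240], [183.8, 174.1])]
scene blue []
side red [([192, 166, 22, 16, 275], [202.6, 173.6])]
side blue []
[]
brass [512.71748402 -29.26829514  67.        ]
[545.34045857  59.87019414  63.        ]
[576.16386134  18.88104873  63.        ]
[479.86733329   8.52429487  63.        ]
handle [482.10908874 195.51032571  82.78418241]
```

Emit:
carry_out(
  moves=[
    {"slide":[-0.05,-0.055,0.0425],"spin":0},
    {"slide":[-0.05,-0.055,0.0425],"spin":0},
    {"slide":[-0.05,-0.055,0.0425],"spin":0},
    {"slide":[-0.05,-0.055,0.0425],"spin":0},
    {"slide":[-0.05,-0.055,0.0425],"spin":0},
    {"slide":[0,0,0],"spin":0},
    {"slide":[0,0,0],"spin":0},
    {"slide":[0,0,0],"spin":0},
  ],
  hand=0,
)

```text
t: 0.82
eef_pos: [515.7, -100.1, 130.0]
tcp_rot: [3.141, 0.0, 1.57]
ft_force: [-0.3, 0.6, 0.5]
opening: 1.001
grip_force: 0.0
```

```bash
python3 - <<'E'
from cell import state, read_camera
import cv2, numpy as np
c=read_camera("wrist"); np.savez("pics/wrist1.npz",**c)
im=c["color"][:256,60:460,::-1]; cv2.imwrite("pics/wrist1.png",cv2.resize(im,None,fx=2,fy=2,interpolation=cv2.INTER_CUBIC))
print(state()["eef_pos"],state()["tcp_rot"])
E
```

```text
[515.94651782 -99.79491396 130.14911278] [3.14031406e+00 3.20727439e-04 1.57103754e+00]
```

View pics/wrist1.png

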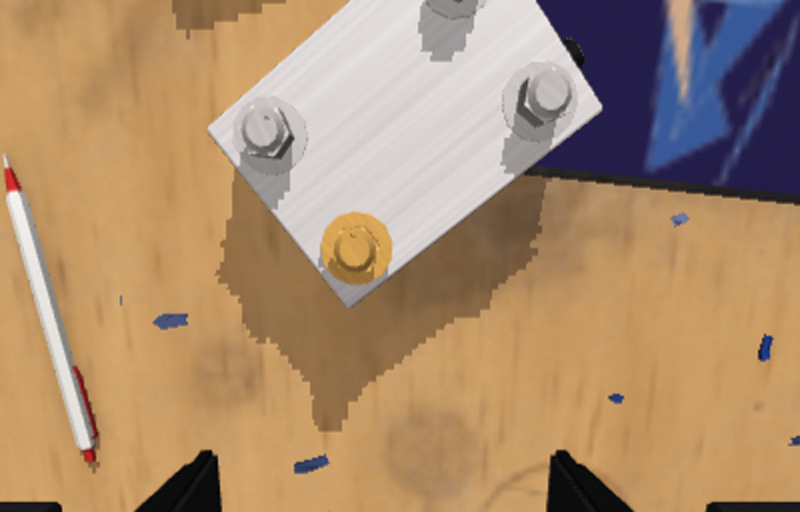

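The crop shows the brass washer centred near (356,247) and its top disc near (354,250). The lid corners are at (209,129), (349,306) and (601,106). Next I zoom in for the hexagon's yaw.

```bash
python3 - <<'E'
from h import *
c=dict(np.load("pics/wrist1.npz"))
f=lambda u,v:(60+(u-.5)/2,(v-.5)/2)
A,B,D=[at(c,f(*p),45)[:2] for p in((209,129),(349,306),(601,106))]
print(A,B,D,np.linalg.norm(A-B),np.linalg.norm(D-B))
e=D-B; yaw=np.arctan2(e[1],e[0]); e2=A-B; print(np.degrees(yaw),np.degrees(np.arctan2(e2[1],e2[0]))-90)
print("washer",at(c,f(356,247),50),"top",at(c,f(354,250),67))
for p in((264,129),(549,92)): print(at(c,f(*p),63))
ux=e/np.linalg.norm(e);uy=np.array([-ux[1],ux[0]]); print("by corner",B+18*ux+17*uy)
x,y=f(355,248); P=cv2.getRectSubPix(c["color"][:,:,::-1].copy(),(44,44),(x,y))
cv2.imwrite("pics/br.png",cv2.resize(P,(528,528),interpolation=cv2.INTER_NEAREST)); print(x,y)
E
```

```text
[452.03681657   8.52013696] [503.06870287 -57.47012259] [597.27012789  16.22119304] 83.42042780421056 119.60066251602744
38.03514418302928 37.71566063025483
washer [506.38448348 -34.17386068  50.        ] top [506.35886152 -34.37992348  67.        ]
[475.62818589   6.34720552  63.        ]
[573.43049567  17.95394943  63.        ]
by corner [506.77163624 -32.9897573 ]
237.25 123.75
```

View pics/br.png

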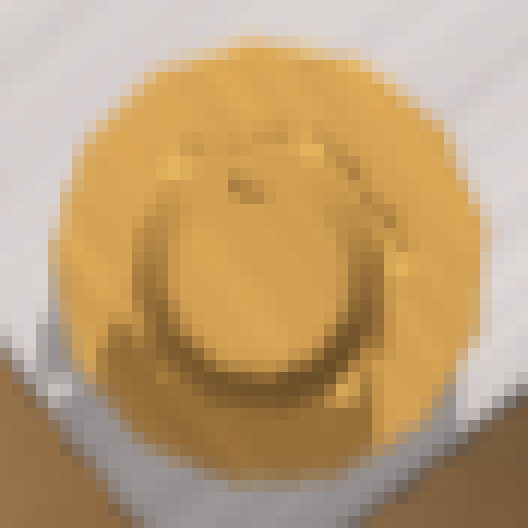

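Emit:
carry_out(
  moves=[
    {"slide":[0.08,-0.005,-0.06],"spin":0},
    {"slide":[0.1,-0.01,0],"spin":0},
    {"slide":[0.1,-0.01,0],"spin":0},
    {"slide":[0.1,-0.01,0],"spin":0},
    {"slide":[0.1,-0.01,0],"spin":0},
    {"slide":[0.05,-0.01,0],"spin":0},
    {"slide":[0,0,0],"spin":0},
    {"slide":[0,0,0],"spin":0},
    {"slide":[0,0,0],"spin":0},
  ],
)

```text
t: 1.62
eef_pos: [493.5, 112.2, 154.0]
tcp_rot: [3.141, 0.0, 1.572]
ft_force: [-0.2, -1.1, -0.2]
opening: 1.001
grip_force: 0.0
```

```bash
python3 - <<'E'
from cell import state, read_camera
from h import *
c=read_camera("wrist"); np.savez("pics/wrist2.npz",**c)
print(state()["eef_pos"],state()["tcp_rot"])
for b in blobs(c,"red",60)+blobs(c,"blue",200): print(b)
x,y=proj(c,(482,195,90));print(x,y)
x=int(np.clip(x,100,412));y=int(np.clip(y,75,300))
cv2.imwrite("pics/drv.png",cv2.resize(c["color"][max(0,y-75):y+75,x-100:x+100,::-1],None,fx=4,fy=4,interpolation=cv2.INTER_NEAREST)); print(x-100,max(0,y-75))
E
```

```text
[493.48371655 111.69788075 153.88627923] [3.14085348e+00 6.63724340e-05 1.57079351e+00]
([192, 67, 91, 48, 2284], [237.2, 90.5])
([202, 54, 73, 34, 876], [233.4, 64.5])
([208, 93, 70, 40, 1170], [247.5, 119.4])
233.5994411735167 99.77015617167578
133 24
```

View pics/drv.png

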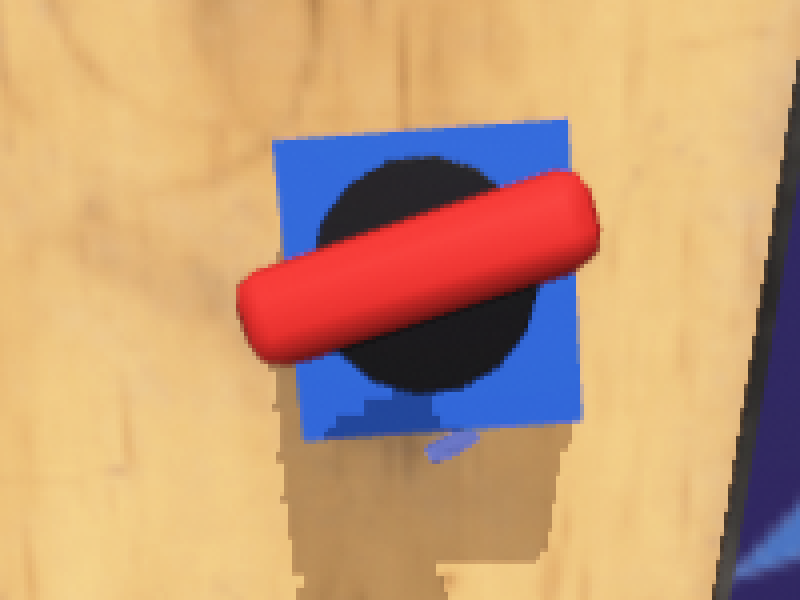

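The brass hexagon's corners at (175,168), (312,150), (400,268) and (347,388) lie at about 7° mod 60, so its flats match the box yaw of about 38°. The driver's bar runs from (255,318) to (583,220), about 16.6°, and the flange is centred near (427,273).

```bash
python3 - <<'E'
from h import *
c=dict(np.load("pics/wrist2.npz"))
m=mask(c,"red");n,l,s,ce=cv2.connectedComponentsWithStats(m);i=1+np.argmax(s[1:,4])
pts=np.argwhere(l==i)[:,::-1].astype(np.float32)
r=cv2.minAreaRect(pts);B=cv2.boxPoints(r);print(r)
for z in(90,98): print(z,[at(c,p,z)[:2].round(1).tolist() for p in B],at(c,r[0],z).round(1))
d=max(((B[1]-B[0]),(B[2]-B[1])),key=lambda v:np.linalg.norm(v))
a,b=at(c,r[0],98),at(c,np.array(r[0])+d,98);print("yaw",np.degrees(np.arctan2(*(b-a)[[1,0]])))
g=lambda u,v:(133+(u-.5)/4,24+(v-.5)/4)
S=[at(c,g(*p),28)[:2] for p in((273,141),(568,120),(582,420),(303,441))]
print("stand",np.round(S,1).tolist(),np.mean(S,0),[np.linalg.norm(S[k]-S[k-1]) for k in range(4)])
print("flange",at(c,g(427,273),67), "r",at(c,g(427,156),67)[1]-at(c,g(427,391),67)[1])
E
```

```text
((237.30001831054688, 90.40000915527344), (25.61444664001465, 92.65473937988281), 71.56504821777344)
90 [[451.1, 199.6], [512.1, 218.6], [518.1, 202.9], [456.0, 183.1]] [484.7 201.3  90. ]
98 [[452.6, 199.3], [511.5, 217.7], [517.3, 202.5], [457.3, 183.4]] [485.  200.9  98. ]
yaw 17.517530621868506
stand [[451.3, 229.7], [514.7, 233.9], [519.1, 170.8], [455.4, 166.1]] [485.12852815 200.1386491 ] [np.float64(63.70793439800652), np.float64(63.54280825442872), np.float64(63.20635830342743), np.float64(63.89794186257241)]
flange [485.49271253 201.06753545  67.        ] r 42.912802238581264
```

Emit:
carry_out(
  moves=[
    {"slide":[0,0,0],"spin":-0.238},
    {"slide":[0,0,0],"spin":-0.238},
    {"slide":[0,0,0],"spin":-0.238},
    {"slide":[0,0,0],"spin":-0.238},
    {"slide":[0,0,0],"spin":-0.238},
    {"slide":[0,0,0],"spin":-0.238},
    {"slide":[0,0,0],"spin":-0.238},
    {"slide":[0,0,0],"spin":-0.238},
    {"slide":[0,0,0],"spin":-0.238},
    {"slide":[0,0,0],"spin":-0.238},
    {"slide":[0,0,0],"spin":-0.238},
    {"slide":[0,0,0],"spin":-0.238},
  ],
)

```text
t: 2.67
eef_pos: [493.5, 110.8, 153.7]
tcp_rot: [-3.142, 0.0, 3.07]
ft_force: [0.5, 0.4, 0.1]
opening: 1.003
grip_force: 0.0
```

Emit:
carry_out(
  moves=[
    {"slide":[0,0,0],"spin":-0.238},
    {"slide":[0,0,0],"spin":-0.238},
    {"slide":[0,0,0],"spin":-0.236},
    {"slide":[0,0,0],"spin":0},
    {"slide":[0,0,0],"spin":0},
    {"slide":[0,0,0],"spin":0},
  ],
  hand=0,
)

```text
t: 3.17
eef_pos: [493.2, 111.5, 153.7]
tcp_rot: [-3.142, 0.0, -2.849]
ft_force: [0.2, -0.5, -0.3]
opening: 0.999
grip_force: 0.0
```

```bash
cat > go.py <<'E'
import sys,numpy as np
from cell import state
s=state();p=s["eef_pos"];y=s["tcp_rot"][2]
t=np.array([float(a) for a in sys.argv[1:4]]);d=t-p
print(p.round(1),s["tcp_rot"].round(4),"yaw",round(np.degrees(y)%360,2),"q6",round(np.degrees(s["joints"][5]),1),"F",s["ft_force"].round(2))
print("slide total",(np.array([d[0]*np.cos(y)+d[1]*np.sin(y),d[0]*np.sin(y)-d[1]*np.cos(y),-d[2]])/400).round(4))
if len(sys.argv)>4: print("spin total",round(((np.degrees(y)-float(sys.argv[4])+180)%360-180)/30,4))
E
python3 go.py 485.2 200.8 130 197
```

```text
[493.2 111.5 153.7] [-3.1415e+00  2.0000e-04 -2.8493e+00] yaw 196.75 q6 -101.5 F [ 0.16 -0.49 -0.27]
slide total [-0.0451  0.2197  0.0592]
spin total -0.0084
```

Emit:
carry_out(
  moves=[
    {"slide":[-0.015,0.0732,0.02],"spin":-0.0084},
    {"slide":[-0.015,0.0732,0.02],"spin":0},
    {"slide":[-0.015,0.0732,0.02],"spin":0},
    {"slide":[0,0,0],"spin":0},
    {"slide":[0,0,0],"spin":0},
    {"slide":[0,0,0.0433],"spin":0},
    {"slide":[0,0,0.0433],"spin":0},
    {"slide":[0,0,0.0433],"spin":0},
    {"slide":[0,0,0],"spin":0},
    {"slide":[0,0,0],"spin":0},
    {"slide":[0,0,0],"spin":0},
  ],
)

```text
t: 4.08
eef_pos: [484.8, 200.8, 78.6]
tcp_rot: [-3.141, 0.001, -2.841]
ft_force: [0.2, 0.0, 1.1]
opening: 1.002
grip_force: 0.0
```

Emit:
carry_out(
  moves=[
    {"slide":[0,0,0],"spin":0},
    {"slide":[0,0,0],"spin":0},
    {"slide":[0,0,0],"spin":0},
    {"slide":[0,0,0],"spin":0},
    {"slide":[0,0,0],"spin":0},
    {"slide":[0,0,0],"spin":0},
    {"slide":[0,0,0],"spin":0},
    {"slide":[0,0,0],"spin":0},
  ],
  hand=0.68,
)

```text
t: 4.75
eef_pos: [484.2, 201.3, 77.7]
tcp_rot: [-3.142, 0.0, -2.84]
ft_force: [-0.5, 1.5, 0.3]
opening: 0.497
grip_force: 0.0
```

```bash
python3 go.py 485.2 200.8 69 197
```

```text
[484.2 201.3  77.7] [-3.1416  0.     -2.8397] yaw 197.3 q6 -91.9 F [-0.47  1.48  0.35]
slide total [-0.002  -0.0019  0.0217]
spin total 0.0098
```

Emit:
carry_out(
  moves=[
    {"slide":[0,0,0],"spin":0},
    {"slide":[0,0,0],"spin":0},
    {"slide":[0,0,0],"spin":0},
    {"slide":[0,0,0.004],"spin":0},
    {"slide":[0,0,0.004],"spin":0},
    {"slide":[0,0,0.004],"spin":0},
    {"slide":[0,0,0.003],"spin":0},
    {"slide":[0,0,0.003],"spin":0},
    {"slide":[0,0,0],"spin":0},
    {"slide":[0,0,0],"spin":0},
  ],
)

```text
t: 5.58
eef_pos: [484.2, 201.3, 70.4]
tcp_rot: [-3.142, -0.0, -2.84]
ft_force: [-0.8, 1.0, 0.2]
opening: 0.318
grip_force: 0.0
```

Emit:
carry_out(
  moves=[
    {"slide":[0,0,0.002],"spin":0},
    {"slide":[0,0,0],"spin":0},
    {"slide":[0,0,0],"spin":0},
  ],
)

```text
t: 5.83
eef_pos: [484.2, 201.3, 69.7]
tcp_rot: [-3.142, 0.0, -2.84]
ft_force: [0.8, -0.5, -0.2]
opening: 0.318
grip_force: 0.0
```

Emit:
carry_out(
  moves=[
    {"slide":[0,0,0.002],"spin":0},
    {"slide":[0,0,0],"spin":0},
    {"slide":[0,0,0],"spin":0},
  ],
)

```text
t: 6.08
eef_pos: [484.2, 201.3, 68.9]
tcp_rot: [-3.142, 0.0, -2.84]
ft_force: [0.1, 0.0, 0.2]
opening: 0.322
grip_force: 0.0
```

Emit:
carry_out(
  moves=[
    {"slide":[0,0,0.001],"spin":0},
    {"slide":[0,0,0],"spin":0},
    {"slide":[0,0,0],"spin":0},
  ],
)

```text
t: 6.33
eef_pos: [484.2, 201.3, 68.5]
tcp_rot: [-3.142, 0.0, -2.84]
ft_force: [-0.5, -0.2, -0.4]
opening: 0.321
grip_force: 0.0
```

Emit:
carry_out(
  moves=[
    {"slide":[0,0,0.001],"spin":0},
    {"slide":[0,0,0],"spin":0},
    {"slide":[0,0,0],"spin":0},
  ],
)

```text
t: 6.58
eef_pos: [484.3, 201.3, 68.2]
tcp_rot: [-3.142, 0.0, -2.84]
ft_force: [-0.4, 0.7, 0.7]
opening: 0.321
grip_force: 0.7
```

Emit:
carry_out(
  moves=[
    {"slide":[0,0,0.0005],"spin":0},
    {"slide":[0,0,0],"spin":0},
    {"slide":[0,0,0],"spin":0},
    {"slide":[0,0,0],"spin":0},
    {"slide":[0,0,0],"spin":0},
    {"slide":[0,0,0],"spin":0},
    {"slide":[0,0,0],"spin":0},
    {"slide":[0,0,0],"spin":0},
  ],
  hand=1,
)

```text
t: 7.25
eef_pos: [484.7, 201.2, 68.3]
tcp_rot: [-3.141, 0.001, -2.84]
ft_force: [1.3, -2.5, 6.0]
opening: 0.166
grip_force: 30.0
```

Emit:
carry_out(
  moves=[
    {"slide":[0,0,-0.0025],"spin":0},
    {"slide":[0,0,-0.005],"spin":0},
    {"slide":[0,0,-0.01],"spin":0},
    {"slide":[0,0,-0.025],"spin":0},
    {"slide":[0,0,-0.05],"spin":0},
    {"slide":[0,0,-0.05],"spin":0},
    {"slide":[0,0,-0.05],"spin":0},
    {"slide":[0,0,-0.0325],"spin":0},
    {"slide":[0,0,0],"spin":0},
    {"slide":[0,0,0],"spin":0},
    {"slide":[0,0,0],"spin":0},
  ],
)

```text
t: 8.17
eef_pos: [483.8, 201.2, 157.4]
tcp_rot: [3.142, -0.001, -2.84]
ft_force: [0.3, -0.1, -2.5]
opening: 0.165
grip_force: 30.0
```

```bash
python3 go.py 506.4 -34.3 158 218; python3 - <<'E'
from cell import state,read_camera
import numpy as np,cv2
s=state();print(s["opening"],s["grip_force"],s["ft_force"],s["moment"])
E
```

```text
[483.8 201.2 157.4] [ 3.1416e+00 -8.0000e-04 -2.8398e+00] yaw 197.29 q6 -91.9 F [ 0.3  -0.06 -2.47]
slide total [ 0.121  -0.5788 -0.0016]
spin total -0.6903
0.16547952878840247 29.99956727027893 [ 0.29680534 -0.05501589 -2.4695279 ] [ 0.13619493 -0.07403376 -0.01389118]
```

Emit:
carry_out(
  moves=[
    {"slide":[0.0205,-0.0966,0],"spin":0},
    {"slide":[0.0205,-0.0966,0],"spin":0},
    {"slide":[0.0205,-0.0966,0],"spin":0},
    {"slide":[0.0205,-0.0966,0],"spin":0},
    {"slide":[0.0205,-0.0966,0],"spin":0},
    {"slide":[0.0205,-0.0966,0],"spin":0},
    {"slide":[0,0,0],"spin":-0.1726},
    {"slide":[0,0,0],"spin":-0.1726},
    {"slide":[0,0,0],"spin":-0.1726},
    {"slide":[0,0,0],"spin":-0.1726},
    {"slide":[0,0,0],"spin":0},
    {"slide":[0,0,0],"spin":0},
  ],
)

```text
t: 9.17
eef_pos: [505.8, -34.7, 157.1]
tcp_rot: [3.14, -0.001, -2.481]
ft_force: [0.1, 0.1, -1.9]
opening: 0.17
grip_force: 30.0
```

```bash
python3 go.py 505.8 -34.8 135 218; python3 - <<'E'
from cell import read_camera
from h import *
a=[]
for n in("scene","side"):
    c=read_camera(n);np.savez(f"pics/{n}3.npz",**c)
    x,y=proj(c,(506,-34,90)); print(n,proj(c,(506.2,-34.3,67)),x,y)
    P=cv2.getRectSubPix(c["color"][:,:,::-1].copy(),(66,96),(x,y)); a.append(cv2.resize(P,None,fx=6,fy=6,interpolation=cv2.INTER_CUBIC))
cv2.imwrite("pics/both3.png",np.hstack(a))
E
```

```text
[505.8 -34.7 157.1] [ 3.1404e+00 -1.0000e-03 -2.4811e+00] yaw 217.84 q6 -139.2 F [ 0.08  0.09 -1.92]
slide total [ 0.0002 -0.0002  0.0552]
spin total -0.0053
scene [239.53819942 231.49394129] 239.1377705064093 225.04266604492247
side [209.44204847 222.85676264] 208.72150126807205 214.34152566682693
```

View pics/both3.png

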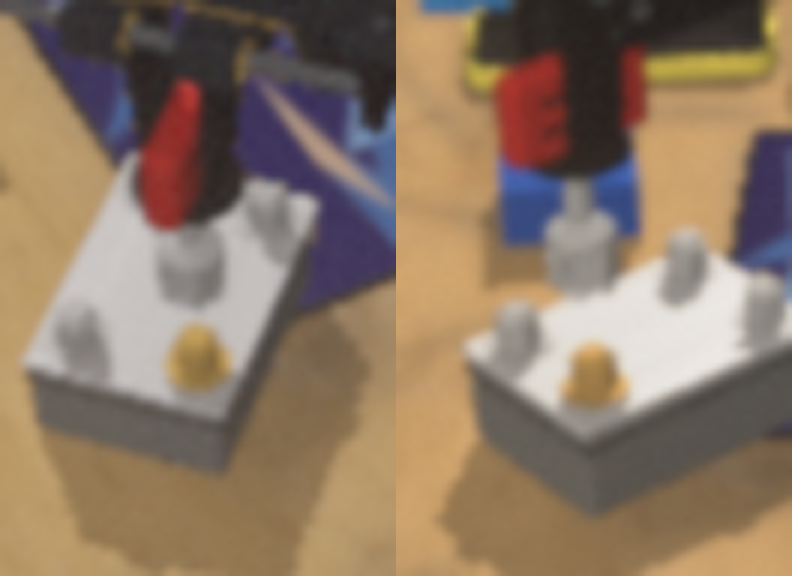

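Left (scene): the socket rim centre is near (191,288) and the brass top near (198,335). Right (side): the rim centre is near (578,278) and the brass top near (592,350). I compare the offsets with the projection of a vertical axis.

```bash
python3 - <<'E'
from h import *
ob={"scene":((191,288),(198,334)),"side":((578-396,280),(593-396,351))}
R=[];S=[]
for n,(r,s) in ob.items():
    c=dict(np.load(f"pics/{n}3.npz"));x,y=proj(c,(506,-34,90))
    g=lambda p:np.array([x-32.5+(p[0]-2.5)/6,y-47.5+(p[1]-2.5)/6])
    R.append((c,g(r)));S.append((c,g(s)))
    # column-wise check: expected vs measured column shift rim(97)->top(67)
    e=proj(c,(506.2,-34.3,97))-proj(c,(506.2,-34.3,67)); m=g(r)-g(s)
    mm=c["K"][0,0]/ (c["R"]@[506,-34,80]+c["t"])[2]
    print(n,"expected",e.round(2),"measured",m.round(2),"px/mm",mm.round(3),"camera right",c["R"][0].round(2))
print(tri(R),tri(S))
E
```

```text
scene expected [-0.34 -8.4 ] measured [-1.17 -7.67] px/mm 0.428 camera right [ 0.83 -0.55 -0.  ]
side expected [ -0.83 -11.06] measured [ -2.5  -11.83] px/mm 0.43 camera right [ 1.   -0.04 -0.03]
[500.78916954 -37.68116386  96.10066405] [504.6053884  -34.64245698  62.37448103]
```

Emit:
carry_out(
  moves=[
    {"slide":[0,0,0.02],"spin":0},
    {"slide":[0,0,0.02],"spin":0},
    {"slide":[0,0,0.015],"spin":0},
    {"slide":[0,0,0.0075],"spin":0},
    {"slide":[0,0,0],"spin":0},
    {"slide":[0,0,0],"spin":0},
  ],
)

```text
t: 9.77
eef_pos: [506.1, -34.7, 132.6]
tcp_rot: [3.141, -0.0, -2.478]
ft_force: [0.4, -0.3, -1.9]
opening: 0.163
grip_force: 30.0
```

```bash
python3 go.py 505.8 -34.8 135 218; python3 - <<'E'
from cell import read_camera
from h import *
a=[]
for n in("scene","side"):
    cs=[read_camera(n) for _ in range(6)];c=cs[0];I=np.mean([k["color"].astype(float) for k in cs],0);c["avg"]=I
    np.savez(f"pics/{n}4.npz",**c)
    x,y=proj(c,(506,-34,75)); print(n,x,y)
    P=cv2.getRectSubPix(I[:,:,::-1].astype(np.float32),(36,50),(x,y)); a.append(cv2.resize(P,None,fx=11,fy=11,interpolation=cv2.INTER_LANCZOS4))
cv2.imwrite("pics/both4.png",np.clip(np.hstack(a),0,255))
E
```

```text
[506.1 -34.7 132.6] [ 3.1412e+00 -3.0000e-04 -2.4784e+00] yaw 218.0 q6 -139.4 F [ 0.4  -0.25 -1.91]
slide total [ 0.0008  0.0003 -0.0059]
spin total -0.0001
scene 239.30886958180136 229.24428107062587
side 209.13958253367568 219.87182271541286[ WARN:0@4.115] global loadsave.cpp:1063 imwrite_ Unsupported depth image for selected encoder is fallbacked to CV_8U.
```

View pics/both4.png

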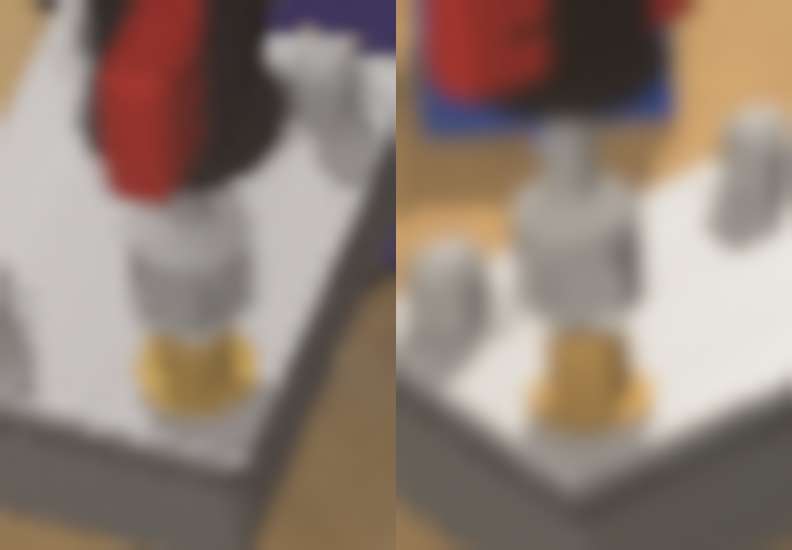

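Socket and washer line up to within about 1 mm in both views: left, socket 132–248 and washer 137–256; right, socket 515–640 and washer 527–653. I nudge slightly and then lower slowly.

Emit:
carry_out(
  moves=[
    {"slide":[-0.0014,-0.0011,0],"spin":0},
    {"slide":[0,0,0.0025],"spin":0},
    {"slide":[0,0,0.0025],"spin":0},
    {"slide":[0,0,0.0025],"spin":0},
    {"slide":[0,0,0.0025],"spin":0},
    {"slide":[0,0,0.0025],"spin":0},
    {"slide":[0,0,0.0025],"spin":0},
    {"slide":[0,0,0.0025],"spin":0},
    {"slide":[0,0,0.0025],"spin":0},
    {"slide":[0,0,0],"spin":0},
  ],
)

```text
t: 11.2
eef_pos: [506.8, -34.7, 124.7]
tcp_rot: [3.141, -0.0, -2.478]
ft_force: [-0.9, -0.3, -2.8]
opening: 0.166
grip_force: 30.0
```

Emit:
carry_out(
  moves=[
    {"slide":[0,0,0.002],"spin":0},
    {"slide":[0,0,0.002],"spin":0},
    {"slide":[0,0,0.002],"spin":0},
    {"slide":[0,0,0.002],"spin":0},
    {"slide":[0,0,0],"spin":0},
  ],
)

```text
t: 11.62
eef_pos: [506.8, -34.7, 121.6]
tcp_rot: [3.142, -0.0, -2.478]
ft_force: [0.1, 0.7, -1.6]
opening: 0.169
grip_force: 30.0
```

Emit:
carry_out(
  moves=[
    {"slide":[0,0,0.002],"spin":0},
    {"slide":[0,0,0.002],"spin":0},
    {"slide":[0,0,0],"spin":0},
  ],
)

```text
t: 11.87
eef_pos: [506.8, -34.7, 119.9]
tcp_rot: [3.141, -0.0, -2.478]
ft_force: [-0.2, -0.7, -2.6]
opening: 0.163
grip_force: 30.0
```

Emit:
carry_out(
  moves=[
    {"slide":[0,0,0.002],"spin":0},
    {"slide":[0,0,0.002],"spin":0},
    {"slide":[0,0,0],"spin":0},
  ],
)

```text
t: 12.12
eef_pos: [506.8, -34.7, 118.3]
tcp_rot: [3.142, -0.0, -2.478]
ft_force: [0.8, -0.0, -2.6]
opening: 0.171
grip_force: 30.0
```

Emit:
carry_out(
  moves=[
    {"slide":[0,0,0.002],"spin":0},
    {"slide":[0,0,0.002],"spin":0},
    {"slide":[0,0,0],"spin":0},
  ],
)

```text
t: 12.37
eef_pos: [506.8, -34.7, 116.8]
tcp_rot: [3.142, -0.0, -2.478]
ft_force: [-0.9, 0.4, -2.6]
opening: 0.168
grip_force: 30.0
```

Emit:
carry_out(
  moves=[
    {"slide":[0,0,0.001],"spin":0},
    {"slide":[0,0,0.001],"spin":0},
    {"slide":[0,0,0],"spin":0},
  ],
)

```text
t: 12.62
eef_pos: [506.9, -34.7, 116.0]
tcp_rot: [-3.142, 0.0, -2.478]
ft_force: [0.1, -0.9, -2.1]
opening: 0.168
grip_force: 30.0
```

Emit:
carry_out(
  moves=[
    {"slide":[0,0,0.001],"spin":0},
    {"slide":[0,0,0],"spin":0},
  ],
)

```text
t: 12.78
eef_pos: [506.8, -34.7, 115.6]
tcp_rot: [3.142, 0.0, -2.478]
ft_force: [0.5, 1.0, -2.5]
opening: 0.166
grip_force: 30.0
```

Emit:
carry_out(
  moves=[
    {"slide":[0,0,0.001],"spin":0},
    {"slide":[0,0,0],"spin":0},
  ],
)

```text
t: 12.95
eef_pos: [506.9, -34.7, 115.2]
tcp_rot: [3.142, 0.0, -2.478]
ft_force: [-0.4, 0.2, -1.5]
opening: 0.168
grip_force: 30.0
```

Emit:
carry_out(
  moves=[
    {"slide":[0,0,0.0008],"spin":0},
    {"slide":[0,0,0],"spin":0},
  ],
)

```text
t: 13.12
eef_pos: [506.9, -34.7, 114.9]
tcp_rot: [-3.142, 0.0, -2.478]
ft_force: [-0.6, -0.1, -1.7]
opening: 0.166
grip_force: 30.0
```

Emit:
carry_out(
  moves=[
    {"slide":[0,0,0.0008],"spin":0},
    {"slide":[0,0,0],"spin":0},
  ],
)

```text
t: 13.28
eef_pos: [506.9, -34.7, 114.7]
tcp_rot: [-3.141, 0.0, -2.478]
ft_force: [-1.0, 0.1, -1.0]
opening: 0.168
grip_force: 30.0
```

Emit:
carry_out(
  moves=[
    {"slide":[0,0,0.0008],"spin":0},
    {"slide":[0,0,0],"spin":0},
  ],
)

```text
t: 13.45
eef_pos: [507.0, -34.7, 114.7]
tcp_rot: [-3.141, 0.0, -2.478]
ft_force: [-1.5, 1.0, 3.5]
opening: 0.167
grip_force: 30.0
```

Emit:
carry_out(
  moves=[
    {"slide":[0,0,0.0008],"spin":0},
    {"slide":[0,0,0],"spin":0},
  ],
)

```text
t: 13.62
eef_pos: [507.0, -34.7, 114.5]
tcp_rot: [-3.141, 0.0, -2.478]
ft_force: [-2.1, -0.3, 8.5]
opening: 0.166
grip_force: 30.0
```

Emit:
carry_out(
  moves=[
    {"slide":[0,0,0.0007],"spin":0},
    {"slide":[0,0,0.0007],"spin":0},
    {"slide":[0,0,0],"spin":0},
  ],
)

```text
t: 13.87
eef_pos: [507.1, -34.7, 114.4]
tcp_rot: [-3.141, 0.001, -2.478]
ft_force: [-3.6, 0.5, 13.8]
opening: 0.166
grip_force: 30.0
```

Emit:
carry_out(
  moves=[
    {"slide":[0,0,0.0006],"spin":0},
    {"slide":[0,0,0.0006],"spin":0.05},
    {"slide":[0,0,0],"spin":0.1},
    {"slide":[0,0,0],"spin":0.1},
    {"slide":[0,0,0],"spin":0.1},
  ],
)

```text
t: 14.28
eef_pos: [507.4, -35.0, 114.2]
tcp_rot: [-3.14, 0.001, -2.664]
ft_force: [-2.9, -1.4, 15.7]
opening: 0.166
grip_force: 30.0
```

Emit:
carry_out(
  moves=[
    {"slide":[0,0,0.0007],"spin":0.1},
    {"slide":[0,0,0.0002],"spin":0.1},
    {"slide":[0,0,0.0002],"spin":0.1},
    {"slide":[0,0,0.0002],"spin":0.1},
  ],
)

```text
t: 14.62
eef_pos: [507.6, -35.2, 113.9]
tcp_rot: [-3.14, 0.002, -2.873]
ft_force: [-2.5, -2.9, 17.5]
opening: 0.164
grip_force: 30.0
```

Emit:
carry_out(
  moves=[
    {"slide":[0,0,0.0005],"spin":0.12},
    {"slide":[0,0,0.0002],"spin":0.12},
    {"slide":[0,0,0.0002],"spin":0.12},
    {"slide":[0,0,0.0002],"spin":0.12},
    {"slide":[0,0,0.0002],"spin":0.12},
  ],
)

```text
t: 15.03
eef_pos: [507.8, -35.7, 113.5]
tcp_rot: [-3.14, 0.003, 3.096]
ft_force: [-3.9, -6.3, 18.9]
opening: 0.164
grip_force: 30.0
```

Emit:
carry_out(
  moves=[
    {"slide":[0.0003,-0.0008,0.0003],"spin":0.12},
    {"slide":[0.0003,-0.0008,0.0002],"spin":0.12},
    {"slide":[0.0003,-0.0008,0.0002],"spin":0.12},
    {"slide":[0.0003,-0.0008,0.0002],"spin":0.12},
    {"slide":[0.0003,-0.0008,0.0002],"spin":0.12},
  ],
)

```text
t: 15.45
eef_pos: [507.4, -36.8, 113.1]
tcp_rot: [3.141, 0.004, 2.781]
ft_force: [-0.4, -2.4, 16.5]
opening: 0.167
grip_force: 30.0
```

Emit:
carry_out(
  moves=[
    {"slide":[0,-0.0005,0.0005],"spin":0.12},
    {"slide":[0,-0.0005,0.0003],"spin":0.12},
    {"slide":[0,-0.0005,0.0002],"spin":0.12},
    {"slide":[0,-0.0005,0.0002],"spin":0.12},
    {"slide":[0,-0.0005,0.0002],"spin":0.12},
  ],
)

```text
t: 15.87
eef_pos: [507.1, -37.5, 112.7]
tcp_rot: [3.14, 0.004, 2.467]
ft_force: [0.2, -0.4, 18.5]
opening: 0.165
grip_force: 30.0
```

Emit:
carry_out(
  moves=[
    {"slide":[0,-0.0004,0.0003],"spin":0.12},
    {"slide":[0,-0.0004,0.0002],"spin":0.12},
    {"slide":[0,-0.0004,0.0002],"spin":0.12},
    {"slide":[0,-0.0004,0.0002],"spin":0.12},
    {"slide":[0,-0.0004,0.0002],"spin":0.12},
  ],
)

```text
t: 16.28
eef_pos: [506.6, -38.1, 112.3]
tcp_rot: [3.138, 0.004, 2.153]
ft_force: [-0.7, -0.2, 18.8]
opening: 0.167
grip_force: 30.0
```

Emit:
carry_out(
  moves=[
    {"slide":[0,-0.0003,0.0003],"spin":0.12},
    {"slide":[0,-0.0003,0.0002],"spin":0.12},
    {"slide":[0,-0.0003,0.0002],"spin":0.12},
    {"slide":[0,-0.0003,0.0002],"spin":0.12},
    {"slide":[0,-0.0003,0.0002],"spin":0.12},
  ],
)

```text
t: 16.7
eef_pos: [506.0, -38.4, 111.9]
tcp_rot: [3.137, 0.002, 1.838]
ft_force: [-1.3, -1.4, 20.0]
opening: 0.167
grip_force: 30.0
```

```bash
python3 go.py 506 -38 112 30; python3 -c "
from cell import state;print(state()['moment'])"
```

```text
[506.  -38.4 111.9] [3.1374e+00 2.4000e-03 1.8385e+00] yaw 105.34 q6 -27.1 F [-1.26 -1.36 19.98]
slide total [ 0.0009  0.0003 -0.0003]
spin total 2.5112
[-0.27802143  0.25795465 -0.01358965]
```

Emit:
carry_out(
  moves=[
    {"slide":[0,-0.0003,0.0002],"spin":0.12},
    {"slide":[0,-0.0003,0.0002],"spin":0.12},
    {"slide":[0,-0.0003,0.0002],"spin":0.12},
    {"slide":[0,-0.0003,0.0002],"spin":0.12},
    {"slide":[0,-0.0003,0.0002],"spin":0.12},
  ],
)

```text
t: 17.12
eef_pos: [505.3, -38.5, 111.5]
tcp_rot: [3.137, 0.001, 1.524]
ft_force: [-1.7, -1.4, 19.6]
opening: 0.168
grip_force: 30.0
```

Emit:
carry_out(
  moves=[
    {"slide":[-0.0001,-0.0004,0.0002],"spin":0.12},
    {"slide":[-0.0001,-0.0004,0.0002],"spin":0.12},
    {"slide":[-0.0001,-0.0004,0.0002],"spin":0.12},
    {"slide":[0,-0.0004,0.0002],"spin":0.12},
    {"slide":[0,-0.0004,0.0002],"spin":0.12},
  ],
)

```text
t: 17.53
eef_pos: [504.6, -38.5, 111.0]
tcp_rot: [3.137, -0.0, 1.21]
ft_force: [-1.8, -0.8, 19.7]
opening: 0.166
grip_force: 30.0
```

Emit:
carry_out(
  moves=[
    {"slide":[0,-0.0003,0.0002],"spin":0.12},
    {"slide":[0,-0.0003,0.0002],"spin":0.12},
    {"slide":[0,-0.0003,0.0002],"spin":0.12},
  ],
)

```text
t: 17.78
eef_pos: [504.2, -38.3, 110.8]
tcp_rot: [3.137, -0.001, 1.022]
ft_force: [-1.1, -1.5, 20.6]
opening: 0.165
grip_force: 30.0
```

Emit:
carry_out(
  moves=[
    {"slide":[0,-0.0003,0.0002],"spin":0.12},
    {"slide":[0,-0.0003,0.0002],"spin":0.12},
    {"slide":[0,-0.0003,0.0002],"spin":0.12},
    {"slide":[0,-0.0003,0.0001],"spin":0.12},
  ],
)

```text
t: 18.12
eef_pos: [503.7, -38.0, 110.5]
tcp_rot: [3.138, -0.002, 0.77]
ft_force: [-1.5, -1.8, 20.5]
opening: 0.168
grip_force: 30.0
```

Emit:
carry_out(
  moves=[
    {"slide":[0,-0.0003,0.0002],"spin":0.12},
    {"slide":[0,-0.0003,0.0001],"spin":0.12},
    {"slide":[0,-0.0003,0.0001],"spin":0.12},
  ],
)

```text
t: 18.37
eef_pos: [503.4, -37.7, 110.3]
tcp_rot: [3.138, -0.003, 0.582]
ft_force: [-1.9, -1.0, 20.5]
opening: 0.17
grip_force: 30.0
```

Emit:
carry_out(
  moves=[
    {"slide":[0,-0.0003,0.0001],"spin":0.12},
    {"slide":[0,-0.0003,0.0001],"spin":0.12},
    {"slide":[0,-0.0003,0.0001],"spin":0.12},
  ],
)

```text
t: 18.62
eef_pos: [503.2, -37.4, 110.3]
tcp_rot: [3.139, -0.003, 0.393]
ft_force: [-1.9, -0.4, 21.4]
opening: 0.166
grip_force: 30.0
```

Emit:
carry_out(
  moves=[
    {"slide":[0,-0.0003,0],"spin":0.12},
    {"slide":[0,-0.0003,0],"spin":0.12},
    {"slide":[0,-0.0003,0],"spin":0.12},
    {"slide":[0,-0.0003,0],"spin":0.12},
  ],
)

```text
t: 18.95
eef_pos: [503.0, -36.9, 110.3]
tcp_rot: [3.14, -0.004, 0.142]
ft_force: [-2.9, 0.2, 21.9]
opening: 0.167
grip_force: 30.0
```

```bash
python3 go.py 503 -37.4 110.3; python3 - <<'E'
from cell import read_camera
from h import *
a=[]
for n in("scene","side"):
    cs=[read_camera(n) for _ in range(4)];c=cs[0];I=np.mean([k["color"].astype(float) for k in cs],0)
    x,y=proj(c,(506,-34,60))
    P=cv2.getRectSubPix(I[:,:,::-1].astype(np.float32),(36,50),(x,y)); a.append(cv2.resize(P,None,fx=11,fy=11,interpolation=cv2.INTER_LANCZOS4))
cv2.imwrite("pics/both5.png",np.clip(np.hstack(a),0,255).astype(np.uint8))
E
```

```text
[503.  -36.9 110.3] [ 3.14   -0.0037  0.1419] yaw 8.13 q6 70.2 F [-2.9   0.19 21.89]
slide total [-0.0002  0.0013 -0.0001]
```

View pics/both5.png

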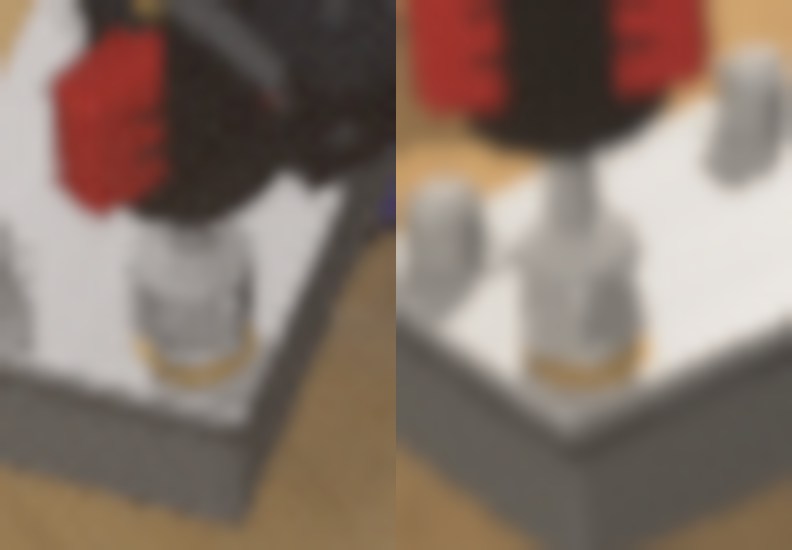

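The view shows the socket seated with only the brass washer rim showing, close to the lid. z has stalled at 110.3, a 4.0 mm drop, and the force holds. I unload, then release.

Emit:
carry_out(
  moves=[
    {"slide":[-0.0005,0,-0.0015],"spin":0},
    {"slide":[-0.0005,0,-0.0015],"spin":0},
    {"slide":[0,0,-0.001],"spin":0},
    {"slide":[0,0,0],"spin":0},
    {"slide":[0,0,0],"spin":0},
  ],
)

```text
t: 19.77
eef_pos: [502.4, -36.8, 110.5]
tcp_rot: [3.141, -0.002, 0.145]
ft_force: [1.7, -1.1, 6.2]
opening: 0.166
grip_force: 30.0
```

Now I open the gripper while pressing only lightly.

Emit:
carry_out(
  moves=[
    {"slide":[0.0005,0,-0.001],"spin":0},
    {"slide":[0,0,0],"spin":0},
    {"slide":[0,0,0],"spin":0},
  ],
)

```text
t: 20.02
eef_pos: [502.3, -36.7, 110.6]
tcp_rot: [3.141, -0.002, 0.145]
ft_force: [4.8, -1.7, 3.1]
opening: 0.163
grip_force: 30.0
```

Emit:
carry_out(
  moves=[
    {"slide":[0,0,0],"spin":0},
    {"slide":[0,0,0],"spin":0},
    {"slide":[0,0,0],"spin":0},
    {"slide":[0,0,0],"spin":0},
    {"slide":[0,0,0],"spin":0},
    {"slide":[0,0,0],"spin":0},
    {"slide":[0,0,0],"spin":0},
    {"slide":[0,0,0],"spin":0},
    {"slide":[0,0,0],"spin":0},
    {"slide":[0,0,0],"spin":0},
    {"slide":[0,0,0],"spin":0},
    {"slide":[0,0,0],"spin":0},
  ],
  hand=0,
)

```text
t: 21.02
eef_pos: [501.6, -36.6, 110.4]
tcp_rot: [-3.142, 0.0, 0.145]
ft_force: [0.0, -0.7, 0.3]
opening: 0.954
grip_force: 0.0
```

Emit:
carry_out(
  moves=[
    {"slide":[0,0,-0.01],"spin":0},
    {"slide":[0,0,-0.02],"spin":0},
    {"slide":[0,0,-0.03],"spin":0},
    {"slide":[0,0,-0.05],"spin":0},
    {"slide":[0,0,-0.08],"spin":0},
    {"slide":[0,0,-0.08],"spin":0},
    {"slide":[0,0,0],"spin":0},
    {"slide":[0,0,0],"spin":0},
    {"slide":[0,0,0],"spin":0},
  ],
)

```text
t: 21.77
eef_pos: [501.2, -36.5, 218.5]
tcp_rot: [3.142, -0.0, 0.145]
ft_force: [0.2, -0.7, -0.0]
opening: 0.998
grip_force: 0.0
```

```bash
python3 go.py 503 -37.4 110.3; python3 - <<'E'
from cell import read_camera
from h import *
a=[]
for n in("scene","side"):
    c=read_camera(n); x,y=proj(c,(506,-34,80))
    P=cv2.getRectSubPix(c["color"][:,:,::-1].copy(),(66,96),(x,y)); a.append(cv2.resize(P,None,fx=6,fy=6,interpolation=cv2.INTER_CUBIC))
cv2.imwrite("pics/both6.png",np.hstack(a))
E
```

```text
[501.2 -36.5 218.5] [ 3.1415e+00 -2.0000e-04  1.4490e-01] yaw 8.3 q6 70.0 F [ 0.17 -0.69 -0.02]
slide total [0.004  0.0029 0.2704]
```

View pics/both6.png

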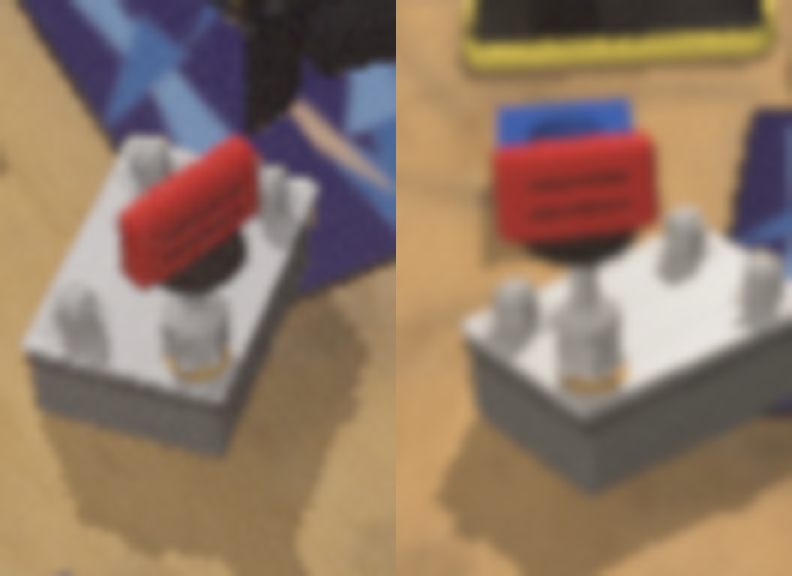

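The driver stands upright on the screw, which is home (socket at (195,340) in the left view and (590,340) in the right). The gripper is clear, so I hand in.

```bash
python3 -c "
from cell import job_done;print(job_done())"
```

```text
the job is handed in; nothing more can be done
None
```

I ran the brass screw down about 4 mm to its stop at roughly 18–24 N, left the driver standing upright on it with the gripper clear, and handed the job in at about 22 s; no verdict came back.

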